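# Lean a lino block on the folding block stand

### The arm

A 6-joint arm with a two-finger parallel gripper is mounted at the origin on the work surface; the furniture and walls round the work are solid. World frame = base frame: x ahead of the robot, y to its left, z up, the work surface at z = 0. Lengths are in mm, angles in degrees, forces in N, time in s.
With the tool pointing down it reaches from about 300 to 850 mm from the base axis. Payload 4.2 kg.
Tool frame: the origin (TCP) lies between the finger pads; the fingertips stand 22 mm ahead of it and the grasp point (between the pads) lies 3 mm ahead of it; z points along the fingers, y is the direction in which the jaws open and shut (so a half turn about z gives the same grasp; the last joint's range is limited). The gripper opens to 91 mm and grips with 3 to 60 N. Pads are 32 mm wide; open, the fingers measure 118 mm over their backs; the gripper's body (76 mm by 178 mm) begins 60 mm behind the grasp point.
Start: joints at [-71.963, 18.312, 89.639, -0, 72.044, -1.146], TCP at [188.938, -543.091, 198.276] pointing down, gripper open.
Joint ranges: [-177.97, 177.97], [-48.28, 115.42], [12.27, 149.76], [-77.06, 257.06], [2.81, 150.46], [-146.56, 146.56]. Speed limits (degrees/s): [147.25, 147.25, 180, 180, 180, 180].

### API

Orientations are given as [roll, pitch, yaw] about the fixed x, y, z axes, in that order (R = Rz(yaw) Ry(pitch) Rx(roll)).
In Python, from workcell import * gives the robot as it stands.
- The arm moves only by the shell command python3 -m jog 'ROWS' [OPENING] [FORCE]. ROWS is text: rows parted by semicolons, each of 6 numbers parted by spaces: the shift along the tool's x, y, z in units of 0.5 m (1.0 is 0.5 m), then the turn, a rotation vector about the tool's x, y, z in units of pi/2 rad (1.0 is pi/2 rad). A call has 1 to 20 rows; each row is the pose to reach, as a shift and turn from the pose measured when the call began, along the tool's axes at that moment; what a row does not reach only later rows make up. A row lasts 1/12 s, in which the tool goes at most 41.7 mm and 7.16 degrees, less where a joint would pass 70% of its speed; a pose out of reach is approached as far as the arm can. A call with a number of a shift or a turn outside -1 to 1 is refused whole. A call with a gripper value outside its range is refused whole. OPENING is the opening, from -1 (shut) to 1 (fully open), set as the call begins (- or left out, the last holds). The fingers move at their own pace and stop on an object; FORCE is the grip in N (left out, the last holds). Time passes only in rows, so rows that repeat a pose let the fingers close. It gives the time, the measured TCP pose, the force and the opening at its end, in the units of the state.
- state(): the state, without advancing time (a new reading comes with each control period).
- grab_frame(name): name is "side" or "top"; returns the picture (400x640x3 uint8, red, green, blue); there is no depth.
- calibration(name): a dict with "mtx" (3x3 intrinsics, pixels), "rvec" (rotation vector, rad) and "tvec" (3), from world to camera coordinates, as OpenCV has them. Camera axes: x right, y down, z forward; pixel columns grow to the right and rows downward; lengths in mm; the calibration is good to about 2 mm. A picture is of the moment at which its call begins. calibration takes no time and is no camera call.
- job_done(): hands the job in, once; it reports no verdict.
Trained networks look in the newest picture that a camera, given by its name, has taken for a name from the list of things; names that differ only in an ending like _2 or _b are one class to them, and where a whole thing is asked for, a point or a joint stands for the part that bears it (a point fixed in the world has none). Each returns a list of dicts, best first, with "confidence" (0 to 1); they miss things now and then, are a little off and sometimes report something else, mostly with a low value. They report only what shows in the picture. A call takes as long as a camera call. They do not tell look-alikes from the thing itself.
- spot_in(query, camera): "rect" ([left, top, right, bottom] in pixels, round what is visible of it).
- tip_of(query, camera): "location" ([column, row] in pixels: a listed point, or the origin of a listed thing).
The state is a dict: "time_s": time; "qpos": joint angles; "qvel": joint speeds; "effort": joint torques, N m; "ee_pos": TCP position; "ee_rot": TCP orientation; "force": force on the tool from outside, world axes, zero at the start; "torque": the same for the moment, N m; "gripper_width": finger opening in mm.
Only numpy, scipy, OpenCV 4.12 (cv2) and the standard library are available. Lean on these libraries where they do the work, as an engineer would, in place of code of your own. Each camera call takes 0.05 s, during which the arm holds its last target. There are 200 camera calls.

### The job

Swing the folding backrest of the wooden block stand fully back until it stops, then take the taller of the two lino blocks that stand on end on the table and lean it back against the backrest to dry: still on its short end, carved face out, square to the backrest, its foot down on the board behind the lip and its whole width on the stand. Let go of it and leave the short block and the other loose things where they are.

Things in the scene. Friction and masses are not known exactly. Their poses are not given: they have to be found in the camera images.
- stand: Folding block stand of pale wood, fixed. Origin at table level; x from its open front to its back, y along its width, z up. Board 170 mm wide (y), x -52 to +70 mm, 12 mm thick. Lip along its front: 10 mm thick, inner face x = -32 mm, top z = 26 mm. Backrest hinge line along y at x = +10 mm, z = 20 mm. Two stop cheeks behind the backrest at y = +-62 mm, below 60 mm.
- stand_foot (a point): Middle of the clear floor where a block's foot goes, on top of the board (12 mm above the table), half-way between the lip and the backrest, which are 35 mm apart at the floor. Axes as the stand's.
- backrest (a joint): Hinge angle of the plywood backrest, 166 mm wide, 8 mm thick, with an 11 mm thick round nosing. 0 = folded forward onto the lip (15 degrees above level), 1.30 = upright, 1.615 = on its stop, 18 degrees past upright. It starts part-way, tipped forward at 0.6 to 1.05. Stiff hinge (about 0.06 N m), stays where left; push its front side below the free edge, towards the back, with a few newtons.
- backrest_edge (a point): Middle of the backrest's free edge, 44 mm from the hinge line (axis of the nosing, whose radius is 5.5 mm). On the stop it stands at stand x = +24 mm, z = 62 mm, and the front face meets the board at about x = +3 mm.
- tall_block_centre (a point): Centre of the taller lino block, wood, 95 x 65 x 20 mm, one face brown lino with carved wavy lines, about 0.1 kg, standing on its 65 x 20 mm end. x along its length (vertical at the start), y along its width, z out of the carved face. Grip it over its top end across the 20 mm; when it leans, the backrest reaches to 60 mm from its foot, so keep fingers within its top 30 mm.
- short_block_centre (a point): Centre of the shorter lino block, 75 x 60 x 20 mm, faced with dark green lino, standing on its 60 x 20 mm end. To be left where it stands.
- baren: Wooden rubbing disc, 108 mm across, 48 mm high with its knob; origin under its centre. Bystander.
- brayer: Ink roller with wooden handle, 189 x 121 x 35 mm, lying flat; origin under its middle. Bystander.
- gouge: Lino gouge with a pear-shaped wooden handle, 96 x 30 x 27 mm, lying flat; origin under its middle. Bystander.
- ink_tube: Ink tube, 42 x 146 x 28 mm, lying flat; origin under its middle. Bystander.
Not all that is in view belongs to the job. What is shaped like the part that bears tall_block_centre but yellow is not meant.

How it is judged (in metres and radians):
On the way:
1. the backrest is swung back to its stop (value of joint backrest above 1.48 rad), for 0.2 s.
At the end, for the whole second after the job is handed in: Backrest at its stop (over 1.48 rad). Tall block at rest on its short end behind the lip, leaning back 12 to 36 degrees, carved face out, square within 0.2 rad; its centre at x -10 to +22 mm, y within 56 mm, z 50 to 68 mm in the stand's frame (value of joint backrest above 1.48 rad and angle between tall_block_centre's own z axis and vertical between 0.94 and 1.36 rad and angle between the y axis of tall_block_centre and the y axis of stand, either way round below 0.2 rad and x of tall_block_centre in the frame of stand between -0.01 and 0.022 m and y of tall_block_centre in the frame of stand between -0.056 and 0.056 m and z of tall_block_centre in the frame of stand between 0.05 and 0.068 m and linear speed of tall_block below 0.02 m/s); the robot touches nothing.
It fails at once if the short block is moved by more than 20 mm or knocked over (distance of short_block_centre from where it was at the start of the episode above 0.02 m).
It fails at once if another loose thing is moved by more than 30 mm (distance of any of baren, brayer, gouge, ink_tube from where it was at the start of the episode above 0.03 m).
It also fails if it takes over 54 s, if anything falls off the work surface, if the arm or the gripper's body presses on something with over 40 N, if the wrist force passes 120 N, or if a joint passes its speed limit or range.

## Working session

There is one attempt and no reset: what is moved stays moved. The work goes in short steps, Python scripts to look and compute and a shell command to move; the robot and the scene stay as the last step left them, time stands still between calls to the robot, and variables do not carry over. Pictures are saved under pics/ and viewed, about 8 in all and at most 12, crops included, and the job is handed in when it is done.

```bash
mkdir -p pics; ls; python3 - <<'E'
from workcell import *
import cv2,numpy as np
for c in("side","top"):
    f=grab_frame(c);cv2.imwrite(f"pics/{c}0.png",f[:,:,::-1])
    k=calibration(c);R=cv2.Rodrigues(np.array(k["rvec"],float))[0]
    print(c,np.round(np.array(k["mtx"]).ravel(),1),"cam",np.round(-R.T@np.array(k["tvec"]).ravel()),np.round(R,2).tolist())
    for q in("stand_foot","stand","backrest_edge","tall_block_centre","short_block_centre"):
        print(q,[(np.round(d["location"]),round(d["confidence"],2)) for d in tip_of(q,c)[:3]])
print(state())
E
```

```text
pics
side [467.8   0.  326.    0.  467.8 200.    0.    0.    1. ] cam [ 275. 1293. 1180.] [[-0.99, -0.17, -0.01], [-0.1, 0.63, -0.77], [0.13, -0.76, -0.64]]
stand_foot [(array([328., 180.]), 0.59)]
stand [(array([326., 178.]), 0.96)]
backrest_edge [(array([325., 169.]), 0.67)]
tall_block_centre [(array([335., 213.]), 0.61), (array([368., 215.]), 0.55)]
short_block_centre [(array([323., 251.]), 0.6)]
top [378.7   0.  315.2   0.  378.7 199.5   0.    0.    1. ] cam [ 358.  -31. 1181.] [[0.01, -1.0, -0.0], [-0.99, -0.01, -0.14], [0.14, 0.01, -0.99]]
stand_foot [(array([382., 198.]), 0.97), (array([178., 204.]), 0.59)]
stand [(array([384., 190.]), 0.95)]
backrest_edge [(array([389., 191.]), 0.86)]
tall_block_centre [(array([303., 256.]), 0.76), (array([302., 217.]), 0.69), (array([383., 195.]), 0.58)]
short_block_centre [(array([242., 210.]), 0.48)]
{'time_s': 0.6, 'qpos': array([-7.19639018e+01,  1.83107474e+01,  8.96410018e+01,  8.63653775e-04,
        7.20437007e+01, -1.14636058e+00]), 'qvel': array([ 0.22508931,  0.01027825,  0.01237695, -0.11258663, -0.04927461,
        0.09321926]), 'effort': array([ 6.98459025e-04, -4.12119341e+01, -2.32133979e+01,  7.29125622e-02,
        3.78011225e-02, -2.70899761e-06]), 'ee_pos': array([ 188.93365659, -543.07483206,  198.27390159]), 'ee_rot': array([ 1.79995434e+02, -7.30412164e-04,  1.91821926e+01]), 'force': array([ 0.51894421, -0.66303259,  0.38408533]), 'torque': array([-0.00941427, -0.02791284, -0.00936635]), 'gripper_width': 90.93565652747031}
```

View pics/side0.png

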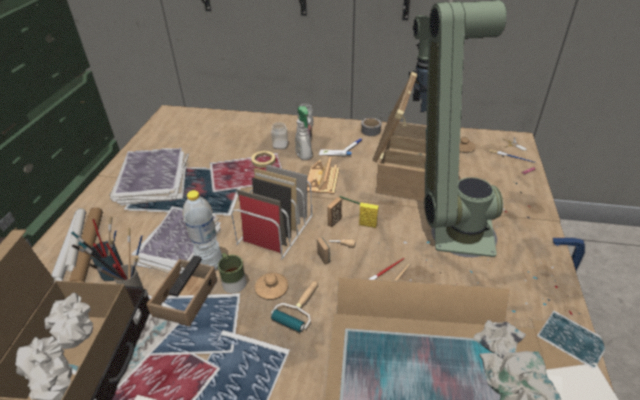

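View pics/top0.png

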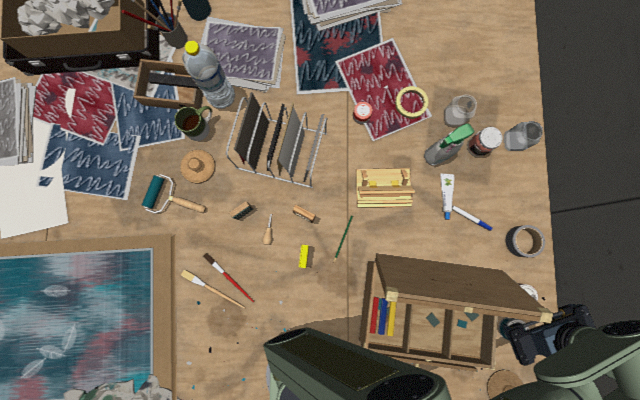

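The side view shows the stand near (323,178), the tall brown block at (335,213), the yellow decoy at (369,215) and the short block at (323,251). In the top view they are at (384,188), (305,213), (305,256) and (243,211). I'll zoom in next.

```bash
python3 - <<'E'
import cv2,numpy as np
s=cv2.imread("pics/side0.png")[150:270,270:390];t=cv2.imread("pics/top0.png")[155:265,225:425]
cv2.imwrite("pics/crop0.png",np.vstack([cv2.resize(t,(760,418),interpolation=2)]))
cv2.imwrite("pics/crop1.png",cv2.resize(s,(600,600),interpolation=2))
E
```

```text
(no output)
```

View pics/crop0.png

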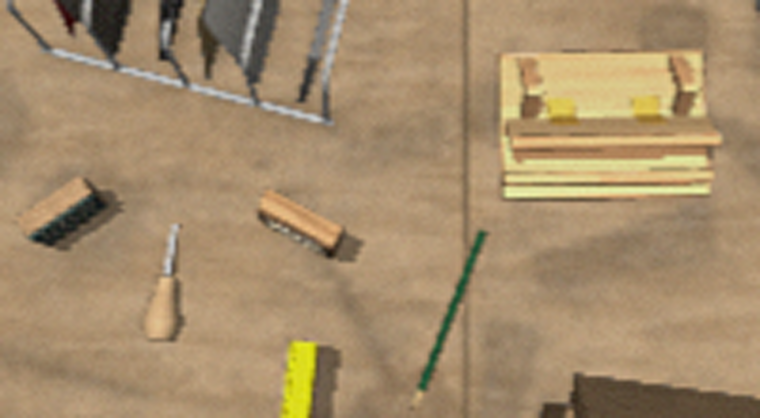

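View pics/crop1.png

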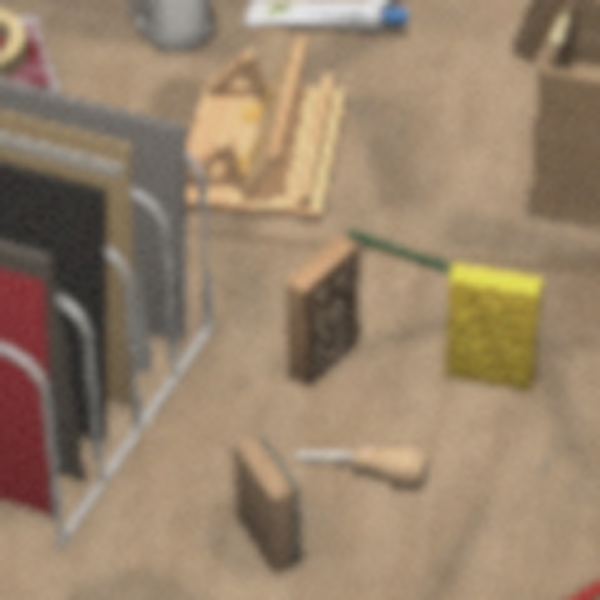

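The stand's open front faces the robot (−x), with a yaw of about 0. The tall block's carved face points roughly −x and +y. I'll fit the poses from corners I've marked.

```bash
cat > h.py <<'E'
from workcell import *
import cv2,numpy as np
from scipy.optimize import least_squares
K={c:calibration(c) for c in("side","top")}
def proj(c,P):
    k=K[c];return cv2.projectPoints(np.array(P,float).reshape(-1,1,3),np.array(k["rvec"],float),np.array(k["tvec"],float),np.array(k["mtx"],float),None)[0].reshape(-1,2)
def ray(c,uv,z):
    k=K[c];R=cv2.Rodrigues(np.array(k["rvec"],float))[0];o=-R.T@np.array(k["tvec"],float).ravel()
    d=R.T@np.linalg.inv(np.array(k["mtx"]))@np.array([uv[0],uv[1],1.]);return o+d*(z-o[2])/d[2]
T=lambda p:((p[0]+.5)/3.8-.5+225,(p[1]+.5)/3.8-.5+155)
S=lambda p:((p[0]+.5)/5-.5+270,(p[1]+.5)/5-.5+150)
def place(v,P):
    a=v[2];c,s=np.cos(a),np.sin(a);P=np.array(P,float)
    return np.c_[v[0]+c*P[:,0]-s*P[:,1],v[1]+s*P[:,0]+c*P[:,1],P[:,2]]
def fit(x0,obs,f=lambda v,P:P):
    def r(v):
        return np.concatenate([(proj(c,place(v,f(v,P)))-uv).ravel() for c,P,uv in obs])
    s=least_squares(r,x0,loss="soft_l1");return s.x,r(s.x).reshape(-1,2)
E
python3 - <<'E'
from h import *
np.set_printoptions(precision=1,suppress=True)
x,r=fit([430,-220,0],[("top",[(70,85,12),(70,-85,12),(-52,85,12),(-52,-85,12)],[T(p) for p in((501,53),(704,52),(503,198),(710,196))]),
 ("side",[(70,85,12),(-52,85,12)],[S(p) for p in((186,207),(322,214))])])
print("stand",x[:2],np.degrees(x[2]),r.tolist())
for th in(.6,.7,.8,.9,1.05):
    a=np.radians(15)+th; P=place(x,[(10-44*np.cos(a),s*83,20+44*np.sin(a)) for s in(1,-1)])
    print(th,(proj("top",P)-[225,155])*3.8,(proj("side",P)-[270,150])*5)
# block: local X=normal of carved face
h=95
x,r=fit([400,0,np.radians(150)],[("top",[(10,-32.5,h),(10,32.5,h),(-10,-32.5,h),(-10,32.5,h)],[T(p) for p in((258,213),(328,254),(270,191),(343,236))]),
 ("side",[(10,-32.5,0),(10,32.5,0),(-10,-32.5,h),(-10,32.5,h)],[S(p) for p in((302,382),(357,347),(289,283),(352,240))])])
print("tall",x[:2],np.degrees(x[2]),r.tolist())
def tri(t,s):
    f=lambda p:np.r_[proj("top",p)[0]-t,proj("side",p)[0]-s]
    q=least_squares(f,[450,0,50]);return q.x,q.fun
print("rack base",tri(T((330,120)),S((210,325))), ray("top",T((330,120)),0))
b=ray("top",T((330,120)),0)
for z in(0,80,100,120,140,160):print(z,(proj("side",[b[0],b[1],z])-[270,150])*5,(proj("top",[b[0],b[1],z])-[225,155])*3.8)
E
```

```text
stand [ 552.4 -238.3] 1.3991589671199431 [[-0.6661854332566008, 0.3685954814612842], [-0.09307422671525956, -0.14289728180429506], [-0.07040057246990727, 0.6749479464555179], [0.22667995437609534, 0.4286018324621068], [-3.2499161641122782, -1.7024190194599385], [-0.45930567396243305, -0.6739038607883003]]
0.6 [[508.1 151.1]
 [717.8 148.2]] [[276.3 162.8]
 [304.2  44.4]]
0.7 [[508.4 146.3]
 [718.5 143.3]] [[271.9 159.8]
 [300.1  41.5]]
0.8 [[508.5 141.2]
 [719.  138.2]] [[267.2 157.1]
 [295.7  38.9]]
0.9 [[508.7 135.8]
 [719.4 132.8]] [[262.2 154.7]
 [291.1  36.6]]
1.05 [[508.7 127.6]
 [719.7 124.6]] [[254.4 151.9]
 [283.8  34. ]]
tall [469.1   8.4] 148.0966658888722 [[-0.48075883819939236, -0.275870063655276], [0.08478760955483722, 1.029655633845863], [0.1300184066213319, -0.29086264785087224], [-0.11626989228574303, -0.09041874678993622], [0.9282274969061177, 1.435128840282772], [1.2086097700581604, -0.4557454063827322], [-0.7663689471739303, -0.6533125377086435], [-1.6625335422147032, -0.7288788733553133]]
rack base (array([563.2, -12.6,   5.4]), array([ 0. ,  0.5, -0.6, -0.1])) [565.9 -12.4   0. ]
0 [[201.6 327.5]] [[328.6 118.6]]
80 [[198.2 246.5]] [[327.2 100.8]]
100 [[197.3 225.5]] [[326.8  95.9]]
120 [[196.4 204.2]] [[326.4  90.9]]
140 [[195.5 182.5]] [[325.9  85.6]]
160 [[194.6 160.5]] [[325.5  80.2]]
```

```bash
cat >> h.py <<'E'
from scipy.spatial.transform import Rotation as Ro
def row(p,rpy,p0=None,r0=None):
    s=state();p0=s["ee_pos"] if p0 is None else p0;r0=s["ee_rot"] if r0 is None else r0
    A=Ro.from_euler("xyz",r0,degrees=True);B=Ro.from_euler("xyz",rpy,degrees=True)
    return np.round(np.r_[A.inv().apply(np.array(p)-p0)/500,(A.inv()*B).as_rotvec()/(np.pi/2)],3)
def st(x,y,z):return place((552.4,-238.3,np.radians(1.4)),[(x,y,z)])[0]
E
python3 -c "
from h import *
print(row(st(-60,0,350),[180,0,91.4]))"
python3 -m jog '0 0 -.08 0 0 0;0 0 -.16 0 0 0;0 0 -.24 0 0 0;0 0 -.3 0 0 0;0 0 -.3 0 0 0' -1 20
```

```text
[ 0.773 -0.373 -0.303  0.     0.    -0.802]
time_s: 1.02
ee_pos: [189.7, -545.4, 355.9]
ee_rot: [179.2, 0.0, 19.2]
force: [0.1, -0.1, -0.1]
gripper_width: 60.8
```

```bash
python3 -m jog '.773 -.373 0 0 0 -.802;.773 -.373 0 0 0 -.802;.773 -.373 0 0 0 -.802;.773 -.373 0 0 0 -.802;.773 -.373 0 0 0 -.802;.773 -.373 0 0 0 -.802;.773 -.373 0 0 0 -.802;.773 -.373 0 0 0 -.802;.773 -.373 0 0 0 -.802;.773 -.373 0 0 0 -.802;.773 -.373 0 0 0 -.802;.773 -.373 0 0 0 -.802;.773 -.373 0 0 0 -.802;.773 -.373 0 0 0 -.802;.773 -.373 0 0 0 -.802'
python3 -c "
from h import *
print(row(st(-60,0,110),[180,0,91.4]),row(st(-60,0,62),[180,0,91.4]))"
```

```text
time_s: 2.27
ee_pos: [492.4, -243.5, 353.2]
ee_rot: [179.8, 0.8, 91.2]
force: [0.5, 0.2, 0.7]
gripper_width: 0.3
[ 0.014 -0.002  0.486  0.002  0.009 -0.002] [ 0.016 -0.002  0.582  0.002  0.009 -0.002]
```

```bash
python3 -m jog '.014 0 .08 0 .009 0;.014 0 .16 0 .009 0;.014 0 .24 0 .009 0;.014 0 .32 0 .009 0;.014 0 .4 0 .009 0;.015 -.002 .48 0 .009 0;.016 -.002 .54 0 .009 0;.016 -.002 .582 0 .009 0;.016 -.002 .582 0 .009 0;.016 -.002 .582 0 .009 0;.016 -.002 .582 0 .009 0'
python3 - <<'E'
from h import *
f=grab_frame("top");cv2.imwrite("pics/a.png",cv2.resize(f[130:240,300:470,::-1],(765,495),interpolation=2))
for X in(-30,-10,0,4):print(row(st(X,0,62),[180,0,91.4]))
E
```

```text
time_s: 3.18
ee_pos: [493.2, -240.9, 63.8]
ee_rot: [179.6, 0.1, 91.1]
force: [0.1, 0.4, 0.2]
gripper_width: 1.0
[ 0.003  0.058  0.005  0.005  0.001 -0.003]
[ 0.003  0.098  0.005  0.005  0.001 -0.003]
[ 0.003  0.118  0.005  0.005  0.001 -0.003]
[ 0.003  0.126  0.005  0.005  0.001 -0.003]
```

View pics/a.png

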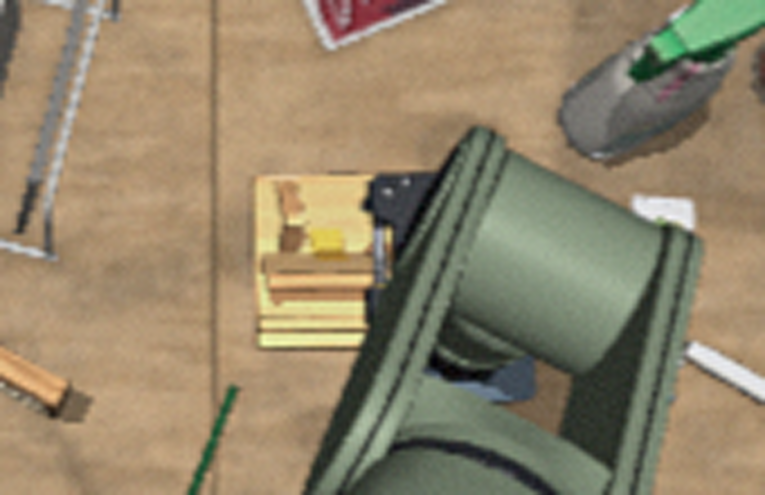

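The gripper is above the front of the stand, and the backrest is still tipped forward with its nosing at crop row ~280. I'll push it back slowly.

```bash
python3 -m jog '.003 .02 .003 0 0 0;.003 .04 .003 0 0 0;.003 .058 .003 0 0 0;.003 .07 .003 0 0 0;.003 .08 .003 0 0 0;.003 .09 .003 0 0 0;.003 .098 .003 0 0 0;.003 .104 .003 0 0 0;.003 .11 .003 0 0 0;.003 .114 .003 0 0 0;.003 .114 .003 0 0 0;.003 .114 .003 0 0 0'
```

```text
time_s: 4.23
ee_pos: [550.4, -238.2, 63.1]
ee_rot: [179.6, 0.1, 91.2]
force: [0.1, 0.2, 0.5]
gripper_width: 0.5
```

```bash
python3 -m jog '0 .008 0 0 0 0;0 .016 0 0 0 0;0 .024 0 0 0 0;0 .024 0 0 0 0'; python3 -m jog '0 .008 0 0 0 0;0 .016 0 0 0 0;0 .02 0 0 0 0'; 
```

```text
time_s: 4.57
ee_pos: [563.5, -238.1, 63.2]
ee_rot: [179.5, 0.1, 91.2]
force: [-0.8, 0.1, 0.2]
gripper_width: 0.4
time_s: 4.82
ee_pos: [574.3, -237.9, 63.3]
ee_rot: [179.5, 0.1, 91.2]
force: [-0.6, -0.6, 0.3]
gripper_width: 0.5
```

```bash
python3 - <<'E'
from h import *
f=grab_frame("top")[130:240,330:430,::-1];g=grab_frame("side")[140:210,290:360,::-1]
cv2.imwrite("pics/b.png",np.hstack([cv2.resize(f,(400,440),interpolation=2),cv2.resize(g,(400,440),interpolation=2)]))
E
```

```text
(no output)
```

View pics/b.png

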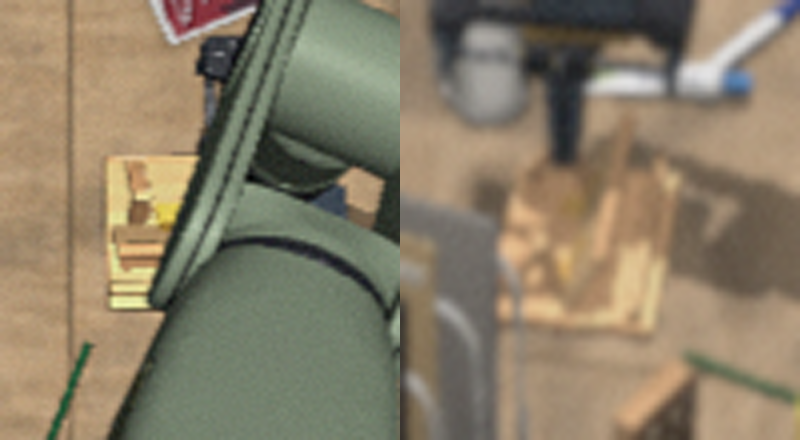

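```bash
python3 - <<'E'
from h import *
s=state();p=s["ee_pos"];print(p)
u=lambda q:(proj("side",q)-[290,140])*[400/70,440/70]+[400,0]
print("tip",u(p-[0,0,22]),"tcp",u(p))
print("floor of board corners z12",[u(st(*q)).round().tolist() for q in((70,85,12),(-52,85,12),(70,-85,12),(-52,-85,12),(-52,85,0))])
for th in(.8,1.615):
  a=np.radians(15)+th;print(th,[u(st(10-44*np.cos(a),y,20+44*np.sin(a))).round().tolist() for y in(83,-83)])
E
```

```text
[ 574.00758744 -237.87884652   63.26969308]
tip [[562.85513438 200.89613583]] tcp [[562.23421888 173.56033915]]
floor of board corners z12 [[[477.0, 310.0]], [[649.0, 325.0]], [[518.0, 158.0]], [[678.0, 171.0]], [[649.0, 340.0]]]
0.8 [[[591.0, 260.0]], [[624.0, 112.0]]]
1.615 [[[542.0, 252.0]], [[577.0, 104.0]]]
```

```bash
python3 - <<'E'
from h import *
g=np.mean([grab_frame("side")[130:200,300:360,::-1].astype(float) for _ in range(4)],0)
g=np.clip(g*1.5,0,255).astype(np.uint8)
cv2.imwrite("pics/c.png",cv2.resize(g,(510,595),interpolation=2))
E
```

```text
(no output)
```

View pics/c.png

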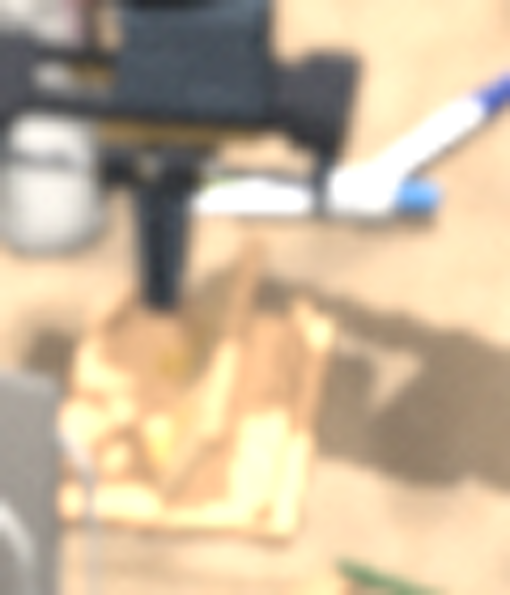

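The side view shows the fingertip at about (319,166), around 29 mm higher than ee_pos implies. The backrest hasn't moved, so the finger passed over it. I'll check the tool height against the free table in front of the stand.

```bash
python3 -m jog '0 0 -.06 0 0 0;0 0 -.12 0 0 0;0 -.08 -.12 0 0 0;0 -.16 -.12 0 0 0;0 -.24 -.12 0 0 0;0 -.27 -.12 0 0 0;0 -.27 -.06 0 0 0;0 -.27 0 0 0 0;0 -.27 0 0 0 0;0 -.27 0 0 0 0'
python3 - <<'E'
from h import *
s=state();p=s["ee_pos"];print(p,s["ee_rot"],s["qpos"],"tip",proj("side",p-[0,0,22]),proj("side",p))
g=grab_frame("side");cv2.imwrite("pics/d.png",cv2.resize(g[120:210,300:390,::-1],(585,585),interpolation=2))
E
```

```text
time_s: 5.95
ee_pos: [439.5, -241.0, 61.8]
ee_rot: [179.4, 0.1, 91.1]
force: [2.3, 0.0, 0.3]
gripper_width: 0.2
[ 439.52122183 -241.01047491   61.77583946] [1.79426797e+02 1.35791307e-01 9.11075770e+01] [-30.18001834  19.091157   110.73613471   0.23847552  49.61258903
 -31.44190765] tip [[350.99879436 174.75952538]] [[351.12916284 170.3977677 ]]
```

View pics/d.png

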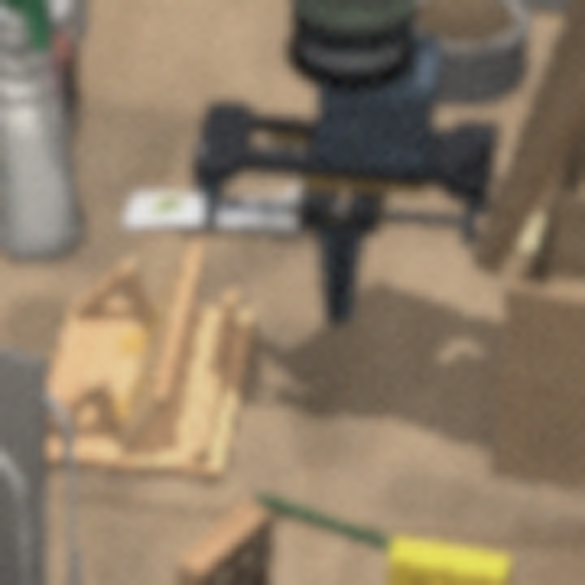

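```bash
python3 -m jog '0 0 .02 0 0 0;0 0 .04 0 0 0;0 0 .06 0 0 0;0 0 .066 0 0 0;0 0 .066 0 0 0;0 0 .066 0 0 0'; for i in 1 2 3 4; do python3 -m jog '0 0 .008 0 0 0;0 0 .008 0 0 0' |tr '\n' ' '; echo; done
```

```text
time_s: 6.5
ee_pos: [447.9, -244.3, 32.3]
ee_rot: [178.5, 0.6, 91.0]
force: [18.1, -2.3, 3.8]
gripper_width: 0.5
time_s: 6.67 ee_pos: [449.6, -245.1, 28.9] ee_rot: [178.4, 0.7, 91.0] force: [7.6, -3.1, 3.0] gripper_width: 0.7 
time_s: 6.83 ee_pos: [449.9, -245.3, 24.6] ee_rot: [178.3, 0.7, 91.0] force: [5.1, -1.3, 1.6] gripper_width: 0.3 
time_s: 7.0 ee_pos: [448.4, -244.6, 19.4] ee_rot: [178.5, 0.6, 91.1] force: [0.2, -0.3, -2.3] gripper_width: 0.5 
time_s: 7.17 ee_pos: [446.3, -243.5, 13.9] ee_rot: [178.8, 0.4, 91.1] force: [-0.7, 0.2, -0.2] gripper_width: 0.7
```

```bash
for i in 1 2 3 ; do python3 -m jog '0 .008 .006 0 0 0;0 .008 .006 0 0 0' |tr '\n' ' '; echo; done
```

```text
time_s: 7.33 ee_pos: [449.8, -243.0, 10.1] ee_rot: [178.9, 0.4, 91.1] force: [0.3, 0.7, 1.1] gripper_width: 0.5 
time_s: 7.5 ee_pos: [454.3, -242.8, 6.6] ee_rot: [178.9, 0.4, 91.1] force: [0.1, -0.1, -0.4] gripper_width: 0.4 
time_s: 7.67 ee_pos: [459.0, -242.8, 3.2] ee_rot: [178.9, 0.4, 91.1] force: [0.5, 0.0, 0.4] gripper_width: 0.5
```

```bash
for i in 1 2 3 4; do python3 -m jog '0 0 .006 0 0 0;0 0 .006 0 0 0' |tr '\n' ' '; echo; done
```

```text
time_s: 7.83 ee_pos: [458.9, -242.7, -0.2] ee_rot: [178.9, 0.3, 91.1] force: [0.0, 0.3, -0.7] gripper_width: 0.6 
time_s: 8.0 ee_pos: [458.5, -242.5, -3.8] ee_rot: [179.0, 0.3, 91.1] force: [-0.8, 0.4, -0.0] gripper_width: 0.4 
time_s: 8.17 ee_pos: [458.1, -242.3, -7.3] ee_rot: [179.0, 0.3, 91.1] force: [0.4, 0.1, 0.3] gripper_width: 0.6 
time_s: 8.33 ee_pos: [457.8, -242.1, -10.8] ee_rot: [179.1, 0.2, 91.1] force: [0.5, 0.7, 0.5] gripper_width: 0.6
```

```bash
python3 - <<'E'
from h import *
s=state();p=s["ee_pos"];print(p,"tip",proj("side",p-[0,0,22]),proj("side",p), proj("side",[p[0],p[1],0]))
g=grab_frame("side");cv2.imwrite("pics/e.png",cv2.resize(g[120:210,300:390,::-1],(585,585),interpolation=2))
E
```

```text
[ 457.79905797 -242.1021043   -10.82650706] tip [[346.2880272 188.1401698]] [[346.38119705 183.98552263]] [[346.42754109 181.91894066]]
```

View pics/e.png

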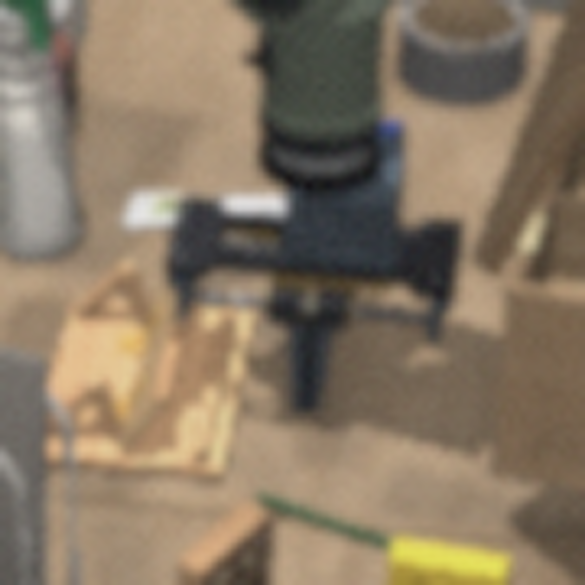

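```bash
for i in 1 2 3 4; do python3 -m jog '0 0 .005 0 0 0;0 0 .005 0 0 0' |tr '\n' ' '; echo; python3 -c "
from h import *
print(state()['effort'][1:3])"; done
```

```text
time_s: 8.55 ee_pos: [457.7, -242.0, -13.5] ee_rot: [179.1, 0.2, 91.1] force: [-0.4, -0.9, -0.1] gripper_width: 0.1 
[-40.4376626  -15.23528516]
time_s: 8.72 ee_pos: [458.1, -242.2, -15.3] ee_rot: [179.1, 0.3, 91.1] force: [-2.5, 0.1, 7.1] gripper_width: 0.2 
[-37.69305468 -14.29279983]
time_s: 8.88 ee_pos: [458.1, -242.2, -15.5] ee_rot: [179.1, 0.3, 91.1] force: [-5.9, 2.6, 21.8] gripper_width: 0.4 
[-29.78788733 -13.45146596]
time_s: 9.05 ee_pos: [458.1, -242.3, -15.5] ee_rot: [179.0, 0.3, 91.1] force: [-5.3, 3.6, 22.1] gripper_width: 0.3 
[-29.75286663 -13.3409375 ]
```

Table contact came at ee z = −15, so the true tip height is ee_z + 15 and the reported z reads about 37 mm low. I'll redo the push with that correction.

```bash
python3 -m jog '0 0 -.04 0 0 0;0 0 -.085 0 0 0;0 0 -.085 0 0 0;0 .04 -.085 0 0 0;0 .08 -.085 0 0 0;0 .11 -.085 0 0 0;0 .12 -.085 0 0 0;0 .13 -.085 0 0 0;0 .14 -.085 0 0 0;0 .15 -.085 0 0 0'; for i in 1 2 3; do python3 -m jog '0 .01 0 0 0 0;0 .01 0 0 0 0'|tr '\n' ' ';echo; done
```

```text
time_s: 9.88
ee_pos: [530.0, -240.1, 27.7]
ee_rot: [179.3, 0.2, 91.1]
force: [-5.3, -0.0, 4.9]
gripper_width: 0.3
time_s: 10.05 ee_pos: [535.0, -240.0, 27.7] ee_rot: [179.3, 0.2, 91.1] force: [-2.1, 0.8, 2.1] gripper_width: 0.5 
time_s: 10.22 ee_pos: [540.8, -239.9, 27.8] ee_rot: [179.3, 0.2, 91.1] force: [-1.1, 1.2, 0.9] gripper_width: 0.6 
time_s: 10.38 ee_pos: [547.0, -239.8, 27.9] ee_rot: [179.2, 0.2, 91.1] force: [-0.6, -0.0, 0.3] gripper_width: 0.4
```

Now it is in contact and moving the backrest. I'll keep going until it reaches the stop.

```bash
for i in 1 2 3 4 5; do python3 -m jog '0 .01 0 0 0 0;0 .01 0 0 0 0'|tr '\n' ' ';echo; done
```

```text
time_s: 10.55 ee_pos: [553.4, -239.7, 28.0] ee_rot: [179.1, 0.2, 91.1] force: [0.2, -0.2, -0.2] gripper_width: 0.6 
time_s: 10.72 ee_pos: [559.1, -239.6, 27.8] ee_rot: [179.1, 0.2, 91.1] force: [-1.1, -0.1, -0.5] gripper_width: 0.4 
time_s: 10.88 ee_pos: [559.8, -239.4, 27.6] ee_rot: [179.7, 0.2, 91.2] force: [-11.9, -1.3, 7.1] gripper_width: 0.2 
time_s: 11.05 ee_pos: [559.7, -239.4, 27.7] ee_rot: [-179.7, 0.1, 91.3] force: [-13.8, -2.0, 9.8] gripper_width: 0.5 
time_s: 11.22 ee_pos: [559.5, -239.4, 27.8] ee_rot: [-179.0, 0.0, 91.4] force: [-14.5, -2.3, 10.0] gripper_width: 0.5
```

```bash
python3 -m jog '0 -.03 0 0 0 0;0 -.06 0 0 0 0;0 -.06 -.08 0 0 0;0 -.06 -.16 0 0 0;0 -.06 -.24 0 0 0;0 -.06 -.32 0 0 0;0 -.06 -.36 0 0 0;0 -.06 -.36 0 0 0' 1; python3 -c "
from h import *
print(state()['ee_rot'],row([469,8,200],[180,0,58]))"
```

```text
time_s: 11.88
ee_pos: [536.4, -241.5, 214.8]
ee_rot: [-179.8, 0.4, 91.4]
force: [0.9, -0.5, 1.2]
gripper_width: 51.0
[-179.75818487    0.37776955   91.37186532] [ 0.502 -0.123  0.027 -0.001  0.005  0.371]
```

```bash
python3 -m jog '.07 -.017 0 0 0 .08;.14 -.034 0 0 0 .15;.21 -.051 0 0 .005 .23;.28 -.068 0 0 .005 .31;.35 -.085 0 0 .005 .371;.42 -.1 .027 0 .005 .371;.502 -.123 .027 0 .005 .371;.502 -.123 .027 0 .005 .371;.502 -.123 .027 0 .005 .371;.502 -.123 .027 0 .005 .371;.502 -.123 .027 0 .005 .371;.502 -.123 .027 0 .005 .371' 1
python3 - <<'E'
from h import *
s=state();p=s["ee_pos"]
print(p,s["ee_rot"],row([469,8,110],[180,0,58]))
Y=Ro.from_euler("xyz",s["ee_rot"],degrees=True).apply([0,1,0])
f=grab_frame("side")
y0,x0=140,280
for sg in(1,-1):
  q=p+Y*sg*50+[0,0,15];print((proj("side",q)-[x0,y0])*5.5)
cv2.imwrite("pics/f.png",cv2.resize(f[y0:y0+105,x0:x0+105,::-1],None,fx=5.5,fy=5.5,interpolation=2))
E
```

```text
time_s: 12.88
ee_pos: [469.5, 6.7, 199.7]
ee_rot: [-179.9, 0.0, 57.9]
force: [-0.1, 0.8, -0.0]
gripper_width: 90.9
[469.45768662   6.73164472 199.74818359] [-1.79895294e+02  2.73531708e-02  5.78738303e+01] [ 0.002 -0.002  0.179 -0.001  0.    -0.001]
[[241.51499978 164.40878258]]
[[361.91384236 226.30008378]]
```

View pics/f.png

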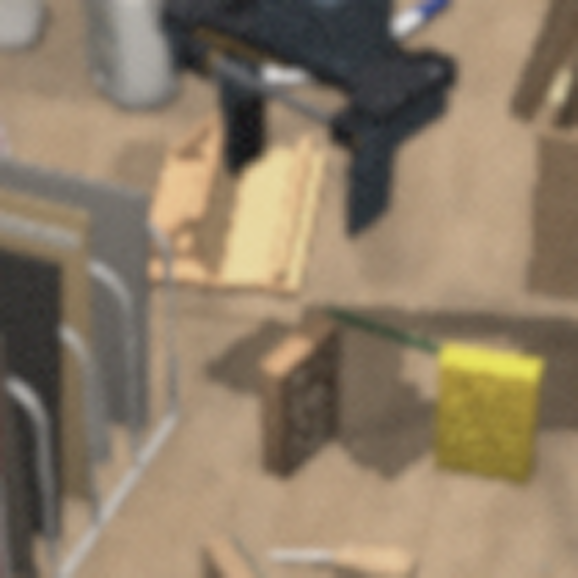

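The backrest is back, and the fingertips appear within about 1.5 px of prediction, at (240,170) and (358,235) against (241,164) and (362,226). I'll descend over the block now.

```bash
python3 -m jog '0 0 .06 0 0 0;0 0 .12 0 0 0;0 0 .17 0 0 0;0 0 .2 0 0 0;0 0 .22 0 0 0;0 0 .22 0 0 0'; python3 -m jog '0 0 .02 0 0 0;0 0 .04 0 0 0;0 0 .055 0 0 0;0 0 .062 0 0 0;0 0 .062 0 0 0;0 0 .062 0 0 0'
```

```text
time_s: 13.43
ee_pos: [467.7, 5.9, 87.6]
ee_rot: [-179.7, 0.2, 57.8]
force: [-0.2, -0.2, 0.2]
gripper_width: 91.5
time_s: 13.93
ee_pos: [467.9, 5.8, 57.0]
ee_rot: [-179.7, 0.2, 57.7]
force: [0.7, -0.7, 0.0]
gripper_width: 91.2
```

```bash
python3 -m jog '0 0 0 0 0 0;0 0 0 0 0 0;0 0 0 0 0 0;0 0 0 0 0 0;0 0 0 0 0 0;0 0 0 0 0 0;0 0 0 0 0 0;0 0 0 0 0 0;0 0 0 0 0 0;0 0 0 0 0 0' -1 20
```

```text
time_s: 14.77
ee_pos: [468.0, 5.8, 57.0]
ee_rot: [-179.7, 0.2, 57.7]
force: [1.3, -0.2, -0.8]
gripper_width: 27.1
```

```bash
python3 -m jog '0 0 0 0 0 0;0 0 0 0 0 0;0 0 0 0 0 0;0 0 0 0 0 0;0 0 0 0 0 0;0 0 0 0 0 0' -1 25;  python3 -m jog '0 0 -.02 0 0 0;0 0 -.05 0 0 0;0 0 -.1 0 0 0;0 0 -.16 0 0 0;0 0 -.22 0 0 0;0 0 -.22 0 0 0;0 0 -.22 0 0 0'; python3 -c "
from h import *
print(row(st(-18,0,167),[180,0,91.4]))"
```

```text
time_s: 15.27
ee_pos: [468.0, 5.8, 56.9]
ee_rot: [-179.7, 0.2, 57.8]
force: [-0.1, -0.8, -0.6]
gripper_width: 20.2
time_s: 15.85
ee_pos: [469.5, 5.7, 168.2]
ee_rot: [-179.9, 0.0, 57.7]
force: [-0.1, 0.2, -1.8]
gripper_width: 19.8
[-0.344  0.371  0.002 -0.002  0.    -0.374]
```

```bash
python3 -m jog '-.05 .055 0 0 0 -.06;-.1 .11 0 0 0 -.12;-.15 .165 0 0 0 -.18;-.2 .22 0 0 0 -.24;-.25 .275 0 0 0 -.3;-.3 .33 0 0 0 -.35;-.344 .371 0 0 0 -.374;-.344 .371 0 0 0 -.374;-.344 .371 0 0 0 -.374;-.344 .371 0 0 0 -.374;-.344 .371 0 0 0 -.374;-.344 .371 0 0 0 -.374;-.344 .371 0 0 0 -.374'
python3 -c "
from h import *
print(row(st(-15,0,80),[180,0,91.4]))"
```

```text
time_s: 16.93
ee_pos: [534.4, -237.6, 168.0]
ee_rot: [-179.8, -0.1, 91.5]
force: [0.7, -0.4, -1.6]
gripper_width: 20.1
[-0.002  0.006  0.176 -0.002 -0.001  0.001]
```

```bash
python3 -m jog '0 .006 .04 0 0 0;0 .006 .08 0 0 0;0 .006 .12 0 0 0;0 .006 .15 0 0 0;0 .006 .168 0 0 0;0 .006 .176 0 0 0;0 .006 .176 0 0 0;0 .006 .176 0 0 0'
python3 - <<'E'
from h import *
f=grab_frame("side");t=grab_frame("top")
p=state()["ee_pos"];print(p)
cv2.imwrite("pics/g.png",cv2.resize(f[135:210,285:365,::-1],None,fx=7.5,fy=7.5,interpolation=2))
print((proj("side",[st(-25,32,23),st(-25,-32,23),st(-25,32,118),st(-5,32,23)])-[285,135])*7.5)
E
```

```text
time_s: 17.6
ee_pos: [537.8, -237.5, 80.8]
ee_rot: [-179.9, -0.0, 91.5]
force: [0.6, 0.7, -0.8]
gripper_width: 19.6
[ 537.97334765 -237.69521407   81.15453532]
[[327.4875594  345.39185025]
 [343.1728234  276.47832158]
 [326.34096056 201.85138287]
 [291.13572368 342.54136564]]
```

View pics/g.png

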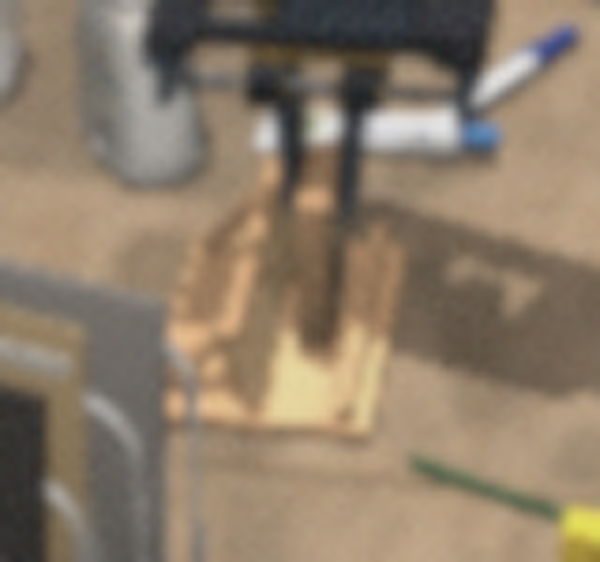

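The block hangs in the gap between lip and backrest, with its foot around (320,355) and its carved face to the front. I'll lower it to contact.

```bash
python3 -m jog '0 0 .008 0 0 0;0 0 .014 0 0 0;0 0 .014 0 0 0' | tr '\n' ' '; for i in 1 2 3 4; do python3 -m jog '0 0 .005 0 0 0;0 0 .005 0 0 0' |tr '\n' ' '; echo; done
```

```text
time_s: 17.95 ee_pos: [537.7, -237.6, 73.9] ee_rot: [-179.9, -0.0, 91.5] force: [0.9, -0.6, -1.2] gripper_width: 20.1 time_s: 18.12 ee_pos: [537.3, -237.5, 70.8] ee_rot: [-179.9, -0.0, 91.5] force: [-0.5, 0.7, -1.1] gripper_width: 19.7 
time_s: 18.28 ee_pos: [537.9, -237.6, 68.9] ee_rot: [-180.0, -0.0, 91.5] force: [-0.7, 0.8, 2.0] gripper_width: 20.0 
time_s: 18.45 ee_pos: [538.1, -237.5, 68.9] ee_rot: [180.0, 0.0, 91.5] force: [-3.9, 2.2, 12.5] gripper_width: 19.8 
time_s: 18.62 ee_pos: [538.1, -237.5, 68.8] ee_rot: [179.9, 0.0, 91.5] force: [-3.7, 1.7, 13.8] gripper_width: 19.8
```

```bash
python3 -m jog '0 0 -.004 0 0 0;0 0 -.004 0 0 0;0 0 -.004 0 0 0;0 0 -.004 0 0 0;0 0 -.004 0 0 0;0 0 -.004 0 0 0;0 0 -.004 0 0 0;0 0 -.004 0 0 0' .32; python3 -m jog '0 .01 0 0 0 0;0 .02 0 0 0 0;0 .03 0 0 0 0;0 .036 0 0 0 0;0 .042 0 0 0 0;0 .048 0 0 0 0;0 .054 0 0 0 0;0 .06 0 0 0 0;0 .066 0 0 0 0;0 .072 0 0 0 0;0 .078 0 0 0 0;0 .084 0 0 0 0;0 .09 0 0 0 0;0 .09 0 0 0 0;0 .09 0 0 0 0'
```

```text
time_s: 19.28
ee_pos: [538.1, -237.5, 70.6]
ee_rot: [179.9, 0.0, 91.5]
force: [-0.1, -0.3, 0.3]
gripper_width: 60.3
time_s: 20.53
ee_pos: [583.1, -236.3, 70.6]
ee_rot: [180.0, 0.0, 91.5]
force: [1.2, 0.6, -0.5]
gripper_width: 60.2
```

```bash
python3 -m jog '0 0 -.04 0 0 0;0 0 -.1 0 0 0;0 0 -.18 0 0 0;0 0 -.26 0 0 0;0 -.08 -.34 0 0 0;0 -.16 -.4 0 0 0;-.08 -.24 -.4 0 0 0;-.16 -.3 -.4 0 0 0;-.24 -.36 -.4 0 0 0;-.32 -.4 -.4 0 0 0;-.36 -.44 -.4 0 0 0;-.36 -.44 -.4 0 0 0;-.36 -.44 -.4 0 0 0'
python3 - <<'E'
from h import *
f=grab_frame("side")[135:210,285:365,::-1];t=grab_frame("top")
cv2.imwrite("pics/i.png",np.hstack([cv2.resize(f,(400,375),interpolation=2),cv2.resize(t[150:225,340:420,::-1],(400,375),interpolation=2)]))
for c in("side","top"):print([(np.round(d["location"],1),round(d["confidence"],2)) for d in tip_of("tall_block_centre",c)[:3]])
for c,o,k in(("side",[285,135],[0,0]),("top",[340,150],[400,0])):
  for xb in(-14,-5):
    a={-14:np.radians(31),-5:np.radians(24)}[xb];s_,c_=np.sin(a),np.cos(a)
    q=[st(xb+l*s_-w*c_,y,12+l*c_+w*s_) for y in(32,-32) for l,w in((0,20),(95,20),(95,0))]
    print(c,xb,((proj(c,q)-o)*5+k).round().tolist(),proj(c,st(xb+47.5*s_-10*c_,0,12+47.5*c_+10*s_)).round(1))
E
```

```text
time_s: 21.62
ee_pos: [363.8, -426.3, 270.4]
ee_rot: [-179.9, 0.2, 91.1]
force: [-0.1, -0.6, -0.5]
gripper_width: 60.6
[(array([325.7, 168.1]), 0.81), (array([333.6, 153.1]), 0.75), (array([367.5, 213.6]), 0.57)]
[(array([302.1, 258. ]), 0.5)]
side -14 [[226.0, 232.0], [164.0, 145.0], [144.0, 154.0], [236.0, 186.0], [177.0, 100.0], [156.0, 109.0]] [[323.2 169.1]]
side -5 [[216.0, 233.0], [167.0, 142.0], [145.0, 149.0], [227.0, 187.0], [179.0, 97.0], [158.0, 104.0]] [[322.4 168.7]]
top -14 [[571.0, 250.0], [590.0, 147.0], [586.0, 122.0], [675.0, 249.0], [700.0, 146.0], [695.0, 120.0]] [[386.3 187.4]]
top -5 [[570.0, 238.0], [591.0, 150.0], [587.0, 122.0], [674.0, 237.0], [702.0, 149.0], [697.0, 120.0]] [[386.4 186.2]]
```

View pics/i.png

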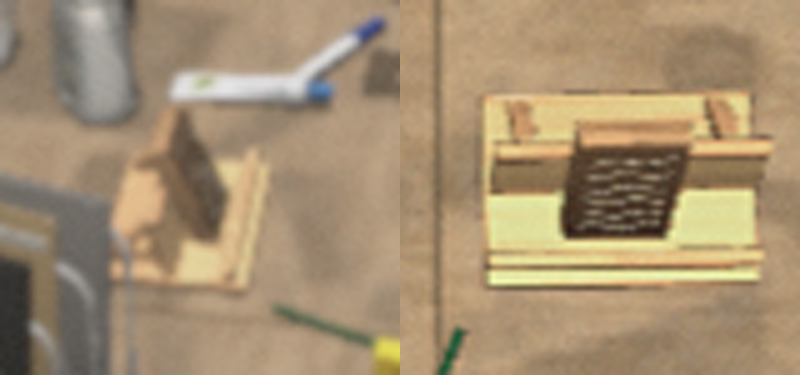

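The picture shows the block leaning on the backrest, carved face out and square. In the top panel its foot is at row 238, as predicted for a lean of about 24°, and its top edges are at about 150 and 122.

```bash
python3 -c "
from h import *
f=grab_frame('top').astype(int)
for n,b in(('short+gouge',(195,245,225,285)),):
    o=cv2.imread('pics/top0.png')[:,:,::-1].astype(int);print(n,np.abs(f-o)[b[0]:b[1],b[2]:b[3]].mean())
print(job_done())"
```

```text
short+gouge 5.330555555555556
the job is handed in; nothing more can be done
None
```

I swung the backrest back to its stop and leaned the tall block against it. I then let go, moved the arm clear and handed the job in at about 22 s; no verdict was reported.

**Last checks:**
- **Block:** the final pictures match a lean of about 24°, carved face out and square. The foot is on the board behind the lip, and the block sits about 3–4 mm off the stand's middle.
- **Backrest:** it met firm resistance (about 14 N) at the stop. The last picture still shows it back.
- **Bystanders:** the patch around the short block and gouge looks the same as at the start (mean difference about 5 grey levels, which I took as noise). I did not measure the other loose things again, but the arm did not go near them.

**What went wrong or disagreed:**
- **First push missed:** the reported tool height was about 37 mm lower than the stated fingertip length implies. The fingers passed over the backrest. I found the offset by touching the table and corrected for it. The block then touched the board within 0.1 mm of the predicted height.
- **Contact with the furniture:** while I was backing off to check that, the wrist read about 18 N. I took this to be the gripper's body touching the wooden box near the stand. The highest reading was well under the 40 N limit, though force was only read at the end of each move.
- **Detector:** the network did not find the tall block in the last top picture (it reported the yellow one), so the final check used the picture itself. In the side picture it was about 3 px off my prediction.

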